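Unfold the planer's height crank and zero the cutterhead on the board

TASK

Swing the folded red grip of the planer's height crank out until it snaps upright, then use it to wind the cutterhead down (clockwise seen from above) until you feel it come to bear on the board, without forcing it any further. Then back it off by half a turn and let go, leaving the grip upright and the things on the planer's cover where they are.

Things in the scene. Friction and masses are not known exactly. Their poses are not given: they have to be found in the camera images.
- hub (a point): Point on the vertical axis of the height crank, level with the flat top of the planer's grey cover. The planer (cover 580 x 310 mm, its top 80 mm above the bench) is fixed beyond the bench's edge; its place and yaw vary. Clockwise from above lowers the head, 2 mm a turn. The head meets the board after 0.7 to 1.2 turns, at no fixed direction of the arm: it must be felt.
- crank: The crank; origin as hub. Its arm, a steel bar 20 mm wide with its top 32 mm above the cover, may start pointing any way. Winding is light, 2 to 4 N at the grip. At the touch the crank goes tight: the load jumps to 7 N, then the arm can only be strained on, about 1 N per mm at the grip, and does not stop dead. 6 to 12 N is a clear touch, 20 N is forcing it.
- spindle_end (a point): Top of the lead-screw spindle on the crank's axis, 38 mm above the cover; it turns with the screw. Its x axis points along the unstrained crank arm, y 90 degrees anticlockwise from it seen from above. The spindle stops when the head bears on the board; forcing the crank on moves the hinge pin sideways of this x axis (10 mm at 20 N).
- hinge_pin (a point): Centre of the hinge pin at the outer end of the crank arm: 85 mm from the crank's axis, 47 mm above the cover. The pin lies level, square to the arm. The fork that holds it is 28 mm wide.
- grip_mid (a point): Middle of the red grip, a round sleeve (26 mm diameter, 66 mm long, free to spin about its length), 47 mm from the hinge pin; it spans 14 to 80 mm from the pin. Folded, it lies level over the arm from the pin towards the crank's axis, 47 mm above the cover, 15 mm above the arm's top; it is wider than the arm, so its flanks are free. Working, it stands upright above the pin.
- grip (a joint): Hinge of the grip, rad: 0 folded, 1.571 upright against its stop (it swings up and outwards in the vertical plane of the arm). An over-centre spring holds it at either end: it pulls back to folded below about 0.8 and snaps on to upright above; about 0.25 N m moves it off either end. When upright, more than 5 N at its middle towards the crank's axis would start to fold it again.
- head (a joint): Height of the cutterhead, m: 0 just touching the board, negative above it (clearance), positive pressed on it; 0.32 mm per radian of crank. The reading is far too coarse to find the touch with.
- tape: Bystander: yellow and black tape measure, 72 x 62 x 36 mm, on the planer's cover; origin at the middle of its underside.
- push_block: Bystander: orange push block, sole 150 x 70 mm, 82 mm tall with its handle, on the cover; origin at the middle of its underside.
- brush: Bystander: bench brush, 160 mm long, on the cover; origin at the middle of its underside.

How it is judged:
By the outcome, as a careful person would: the job done as asked, in the order asked, and still so for the second after the job is handed in, with the robot touching nothing.
It also fails if it takes over 70 s, if anything falls off the work surface, if the arm or the gripper's body presses on something with over 40 N, if the wrist force passes 120 N, or if a joint passes its speed limit or range.

ROBOT

A 7-joint arm with a two-finger parallel gripper is mounted at the origin on the work surface. World frame = base frame: x ahead of the robot, y to its left, z up, the work surface at z = 0. Lengths are in m, angles in rad, forces in N, time in s.
With the tool pointing down it reaches from about 0.4 to 0.85 m from the base axis. Payload 10.4 kg.
Tool frame: the origin (TCP) lies midway between the tips of the shut fingers; the grasp point (between the pads) lies 19 mm behind it; z points along the fingers, y is the line along which they close (so a half turn about z gives the same grasp; the last joint's range is limited). The gripper opens to 85 mm and grips with 20 to 120 N. Pads are 22 mm wide; open, the fingers measure 114 mm over their backs; the gripper's body (76 mm by 85 mm) begins 54 mm behind the grasp point. The pads swing forward as they close: fully open they stand 13 mm farther back than shut.
Start: joints at [-1.183, 0.332, -0.065, 1.46, 0.022, 1.35, -0.088], TCP at [0.25, 0.573, 0.211] pointing down, gripper open.
Joint ranges: [-2.6, 2.6], [-0.5, 2.12], [-1.47, 1.34], [0.16, 2.42], [-1.27, 4.41], [0.06, 2.06], [-2.6, 2.6]. Speed limits (rad/s): [2.22, 2.22, 2.79, 2.79, 3.14, 3.14, 3.14].

INTERFACE

Orientations are given as a unit quaternion [x, y, z, w].
In Python, from workcell import get_obs, camera, camera_params, hand_in gives the robot as it stands.
- The arm moves only by the tool carry_out, never from a script. Its argument "commands" is a list that holds one entry, the list of rows, each a list of 6 numbers: the shift along the tool's x, y, z in units of 40 mm (1.0 is 40 mm), then the turn, a rotation vector about the tool's x, y, z in units of 6 degrees (1.0 is 6 degrees). In form: [[[x, y, z, ax, ay, az], ...]]. A call has 1 to 20 rows; each row shifts and turns the commanded pose from where the row before left it, along the tool's axes as they then stand; what a row does not reach is not made up. A row lasts 1/12 s, in which the tool goes at most 41.7 mm and 7.16 degrees, less where a joint would pass 70% of its speed; a pose out of reach is approached as far as the arm can. A call is refused whole if a number of a shift passes 1 or a number of a turn 1, either way. A call with a gripper value outside its range is refused whole. "hand" is the closure, from -1 (fully open) to 1 (shut), set as the call begins (left out, the last holds). The fingers move at their own pace and stop on an object; "force" is the grip in N (left out, the last holds). Time passes only in rows, so rows that do not move let the fingers close. It gives the time, the measured TCP pose, the force, the opening and the grip force at its end, in the units of the state.
- get_obs(): the state, without advancing time (a new reading comes with each control period).
- camera(name): name is "scene" or "top" or "wrist"; returns the picture (480x640x3 uint8, red, green, blue); there is no depth.
- camera_params(name): a dict with "mtx" (3x3 intrinsics, pixels), "R" (3x3) and "t" (3): a world point X has camera coordinates R X + t. Camera axes: x right, y down, z forward; pixel columns grow to the right and rows downward; lengths in m; the calibration is good to about 2 mm. A picture is of the moment at which its call begins: read the wrist's pose just before it. camera_params takes no time and is no camera call; for the wrist camera it gives the pose at the moment of the call.
- hand_in(): hands the job in; it is judged then, once.
The state is a dict: "clock": time; "joint_pos": joint angles; "joint_velocities": joint speeds; "tau": joint torques, N m; "position": TCP position; "ee_rot": TCP orientation; "ft_force": force on the tool from outside, world axes, zero at the start; "torque": the same for the moment, N m; "grip_width": opening from 0.0 (shut) to 1.0 (fully open); "grasp_force": force on a finger pad.
Only numpy, scipy, OpenCV 4.12 (cv2) and the standard library are available. Lean on these libraries where they do the work, as an engineer would, in place of code of your own. Each camera call takes 0.05 s, during which the arm holds its last target. There are 200 camera calls.

## Working session

There is one attempt and no reset: what is moved stays moved. The work goes in short steps, Python scripts to look and compute and a tool call to move; the robot and the scene stay as the last step left them, time stands still between calls to the robot, and variables do not carry over. Pictures are saved under pics/ and viewed, at most 10 in all, crops included, and the job is handed in when it is done.

Besides the shell and the picture viewer there is one more tool, called as name(argument=value, ...) on one line, values as JSON. carry_out: Moves the arm, as the interface text tells. Its arguments: {"type":"object","properties":{"commands":{"type":"array"},"hand":{"type":"number"},"force":{"type":"number"}},"required":["commands"]}

```bash
mkdir -p pics; ls
python3 - <<'E'
from workcell import *
import cv2,numpy as np
o=get_obs();print({k:np.round(v,3) for k,v in o.items()})
for n in("scene","top","wrist"):
    im=camera(n);cv2.imwrite(f"pics/{n}0.png",im[:,:,::-1]);p=camera_params(n);print(n,np.round(p["mtx"],1).tolist(),np.round(p["R"],3).tolist(),np.round(p["t"],3))
a=cv2.imread("pics/scene0.png");b=cv2.imread("pics/top0.png")
cv2.imwrite("pics/both0.png",cv2.resize(np.vstack([a,b]),(600*640//960*2//1 if 0 else 400,600)))
E
```

```text
pics
{'clock': np.float64(0.0), 'joint_pos': array([-1.183,  0.333, -0.065,  1.461,  0.022,  1.35 , -0.088]), 'joint_velocities': array([-0.001,  0.001, -0.002, -0.001, -0.001,  0.001,  0.001]), 'tau': array([-0.0000e+00, -6.2542e+01,  4.9000e-02, -3.9161e+01,  1.6000e-02,
        1.0000e-02,  0.0000e+00]), 'position': array([0.249, 0.573, 0.21 ]), 'ee_rot': array([ 0.204,  0.979, -0.001, -0.   ]), 'ft_force': array([-0.326, -0.279, -0.007]), 'torque': array([ 0.002,  0.036, -0.101]), 'grasp_force': np.float64(0.0), 'grip_width': np.float64(0.997)}
scene [[445.3, 0.0, 311.6], [0.0, 445.3, 241.3], [0.0, 0.0, 1.0]] [[-0.719, 0.695, -0.016], [0.464, 0.462, -0.756], [-0.518, -0.55, -0.655]] [ 0.442 -0.207  1.101]
top [[436.4, 0.0, 316.9], [0.0, 436.4, 238.6], [0.0, 0.0, 1.0]] [[0.021, -1.0, 0.001], [-0.998, -0.021, -0.067], [0.067, 0.0, -0.998]] [0.025 0.657 0.776]
wrist [[406.6, 0.0, 318.3], [0.0, 406.6, 237.4], [0.0, 0.0, 1.0]] [[0.399, 0.917, -0.001], [0.873, -0.38, 0.307], [0.282, -0.123, -0.952]] [-0.625 -0.04   0.379]
```

View pics/top0.png

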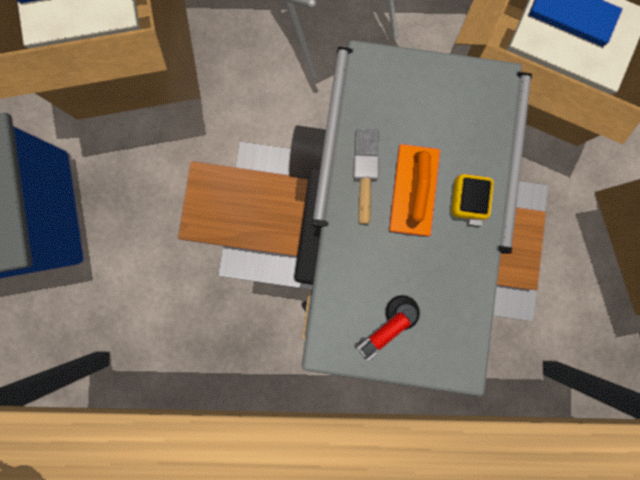

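View pics/scene0.png

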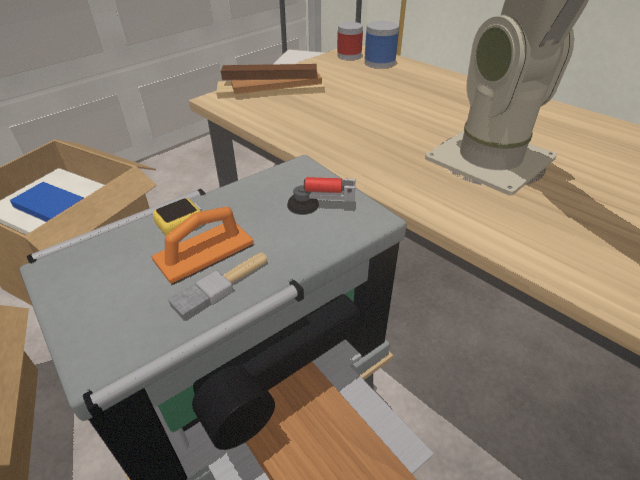

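The top view shows the crank boss at about (402,312), with the folded red grip running to the hinge fork at about (367,350). The brush, push block and tape are beyond the crank. The scene view has the grip at about (323,185) and the boss at (303,203).

```bash
cat > h.py <<'E'
from workcell import *
import cv2,numpy as np
from scipy.spatial.transform import Rotation as Rot
def ray(n,uv,p=None):
    p=p or camera_params(n);d=np.linalg.solve(p["mtx"],[*uv,1.]);R=np.array(p["R"]);return -R.T@p["t"],R.T@d
def plane(n,uv,z,p=None):
    c,d=ray(n,uv,p);return c+d*(z-c[2])/d[2]
def tri(r1,r2):
    (a,u),(b,v)=r1,r2;s=np.linalg.lstsq(np.c_[u,-v],b-a,rcond=None)[0];p,q=a+u*s[0],b+v*s[1];return (p+q)/2,np.linalg.norm(p-q)
def red(im):
    h=cv2.cvtColor(im,cv2.COLOR_RGB2HSV);return (((h[...,0]<5)|(h[...,0]>174))&(h[...,1]>170)&(h[...,2]>70)).astype(np.uint8)
def blob(m,box=None):
    if box: k=np.zeros_like(m);x0,y0,x1,y1=box;k[y0:y1,x0:x1]=1;m=m*k
    c=max(cv2.findContours(m,cv2.RETR_EXTERNAL,cv2.CHAIN_APPROX_NONE)[0],key=cv2.contourArea)
    return c,cv2.minAreaRect(c)
def st():
    o=get_obs();print("t %.2f"%o["clock"],"p",np.round(o["position"],4),"q",np.round(o["ee_rot"],4),"F",np.round(o["ft_force"],2),"w",round(float(o["grip_width"]),3));return o
E
python3 - <<'E'
from h import *
t=cv2.imread("pics/top0.png")[:,:,::-1].copy();s=cv2.imread("pics/scene0.png")[:,:,::-1].copy()
ct,rt=blob(red(t),(340,290,430,370));cs,rs=blob(red(s),(290,165,365,205));print(rt,rs)
P,e=tri(ray("top",rt[0]),ray("scene",rs[0]));print("mid",P,e)
m=plane("top",rt[0],.127)
b=cv2.boxPoints(rt);W=np.array([plane("top",x,.127) for x in b]);print("mid plane",m)
es=[np.linalg.norm(W[i]-W[(i+1)%4]) for i in range(4)];i=int(np.argmax(es));d=W[(i+1)%4]-W[i];d/=np.linalg.norm(d);print("sides",es)
h=plane("top",(367,350),.127)-m
if d@h<0:d=-d
print("dir out",d,np.degrees(np.arctan2(d[1],d[0])),"hub",m-.038*d,"pin",m+.047*d,"boss",plane("top",(402,312),.09))
for n,u in (("brush end",(364,223)),("pb corner",(391,232)),("pb c2",(431,236)),("tape",(470,222))): print(n,plane("top",u,.08)[:2])
E
```

```text
((389.44219970703125, 329.9239196777344), (17.420026779174805, 42.76982879638672), 52.76516342163086) ((322.5082092285156, 187.278076171875), (35.16107940673828, 6.217959403991699), 2.12109637260437)
mid [ 0.50741479 -0.07936809  0.11789481] 0.0011052374244255078
mid plane [ 0.50827634 -0.07743334  0.127     ]
sides [np.float64(0.06717109957968682), np.float64(0.027009355674666682), np.float64(0.06703203133661202), np.float64(0.026902043689213034)]
dir out [-0.61490476  0.78860138 -0.        ] 127.94500034073532 hub [ 0.53164272 -0.1074002   0.127     ] pin [ 0.47937582 -0.04036908  0.127     ] boss [ 0.53299801 -0.10415376  0.09      ]
brush end [ 0.68071756 -0.04022921]
pb corner [ 0.6663449  -0.08631229]
pb c2 [ 0.66099193 -0.15429874]
tape [ 0.68631314 -0.22058397]
```

```bash
cat >> h.py <<'E'
def go(tp,yaw_y=None,R=None):
    "delta in tool axes (translation first in current axes), units of 40mm and 6deg"
    o=st();R0=Rot.from_quat(o["ee_rot"]);d=R0.inv().apply(np.array(tp)-o["position"])/.04
    if R is None and yaw_y is not None:
        a=np.radians(yaw_y);y=np.array([np.cos(a),np.sin(a),0]);z=np.array([0,0,-1.]);R=Rot.from_matrix(np.c_[np.cross(y,z),y,z])
    r=(R0.inv()*R).as_rotvec(degrees=True)/6 if R is not None else None
    print("units d",np.round(d,2),"r",None if r is None else np.round(r,2))
E
python3 -c "
from h import *
go([.508,-.077,.21],37.9)"
```

```text
t 0.15 p [0.2494 0.5728 0.21  ] q [ 2.039e-01  9.790e-01 -5.000e-04 -1.000e-04] F [ 0.21  0.25 -1.49] w 0.999
units d [-1.241e+01 -1.231e+01  1.000e-02] r [-0.01  0.    4.76]
```

carry_out(commands=[[[-0.62, -0.615, 0, 0, 0, 0], [-0.62, -0.615, 0, 0, 0, 0], [-0.62, -0.615, 0, 0, 0, 0], [-0.62, -0.615, 0, 0, 0, 0], [-0.62, -0.615, 0, 0, 0, 0], [-0.62, -0.615, 0, 0, 0, 0], [-0.62, -0.615, 0, 0, 0, 0], [-0.62, -0.615, 0, 0, 0, 0], [-0.62, -0.615, 0, 0, 0, 0], [-0.62, -0.615, 0, 0, 0, 0], [-0.62, -0.615, 0, 0, 0, 0], [-0.62, -0.615, 0, 0, 0, 0], [-0.62, -0.615, 0, 0, 0, 0], [-0.62, -0.615, 0, 0, 0, 0], [-0.62, -0.615, 0, 0, 0, 0], [-0.62, -0.615, 0, 0, 0, 0], [-0.62, -0.615, 0, 0, 0, 0], [-0.62, -0.615, 0, 0, 0, 0], [-0.62, -0.615, 0, 0, 0, 0], [-0.62, -0.615, 0, 0, 0, 0]]])

```text
clock: 1.82
position: [0.5081, -0.0778, 0.2107]
ee_rot: [0.204, 0.979, 0.0, 0.0]
ft_force: [0.6, 0.0, -0.1]
grip_width: 0.999
grasp_force: 0.0
```

carry_out(commands=[[[0, 0, 0, 0, 0, 0.79], [0, 0, 0, 0, 0, 0.79], [0, 0, 0, 0, 0, 0.79], [0, 0, 0, 0, 0, 0.79], [0, 0, 0, 0, 0, 0.8], [0, 0, 0, 0, 0, 0.8], [0, 0, 0, 0, 0, 0], [0, 0, 0, 0, 0, 0]]])

```text
clock: 2.48
position: [0.5077, -0.0761, 0.2105]
ee_rot: [0.438, 0.899, -0.0, -0.0]
ft_force: [-0.5, -0.6, 0.3]
grip_width: 0.995
grasp_force: 0.0
```

```bash
python3 -c "
from h import *
go([.508,-.077,.108],37.9)
im=camera('wrist');cv2.imwrite('pics/w1.png',im[:,:,::-1])
c,r=blob(red(im));print(r)
W=[plane('wrist',x,.127) for x in cv2.boxPoints(r)];print(np.round(W,4),plane('wrist',r[0],.127))
"
```

```text
t 2.48 p [ 0.5077 -0.0761  0.2105] q [ 4.379e-01  8.990e-01 -0.000e+00 -1.000e-04] F [-0.49 -0.58  0.34] w 0.995
units d [-0.02 -0.01  2.56] r [-0.   -0.    0.03]
((317.5548400878906, 238.59725952148438), (103.02130889892578, 38.00252914428711), 87.1375961303711)
[[ 0.478  -0.0598  0.127 ]
 [ 0.4956 -0.0446  0.127 ]
 [ 0.5414 -0.0961  0.127 ]
 [ 0.5224 -0.1128  0.127 ]] [ 0.50842713 -0.07724069  0.127     ]
```

View pics/w1.png

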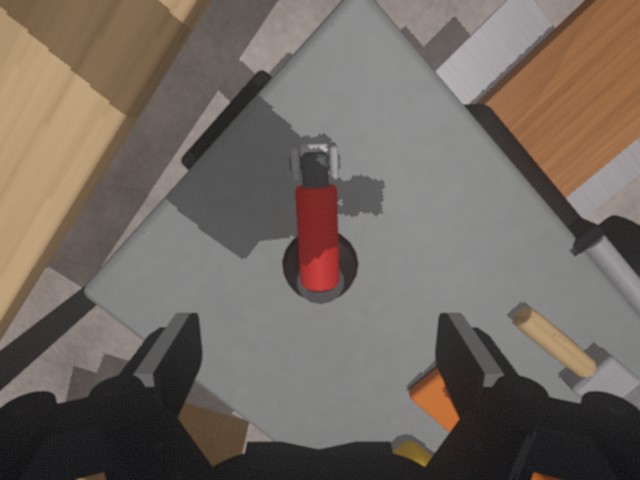

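The wrist view shows the red grip at (318,239), aligned with the tool. The fork is at the top (315,160) and the boss at (320,270), which agrees with the top view to 1 mm. Next I go down and grasp.

carry_out(commands=[[[0, 0, 0.5, 0, 0, 0], [0, 0, 0.5, 0, 0, 0], [0, 0, 0.5, 0, 0, 0], [0, 0, 0.5, 0, 0, 0], [0, 0, 0.4, 0, 0, 0], [0, 0, 0.22, 0, 0, 0], [0, 0, 0, 0, 0, 0]]])

```text
clock: 3.12
position: [0.5067, -0.076, 0.1042]
ee_rot: [0.438, 0.899, -0.001, -0.001]
ft_force: [-0.4, -0.4, 0.1]
grip_width: 0.999
grasp_force: 0.0
```

carry_out(commands=[[[0, 0, 0, 0, 0, 0], [0, 0, 0, 0, 0, 0], [0, 0, 0, 0, 0, 0], [0, 0, 0, 0, 0, 0], [0, 0, 0, 0, 0, 0], [0, 0, 0, 0, 0, 0], [0, 0, 0, 0, 0, 0], [0, 0, 0, 0, 0, 0]]], hand=1, force=40)

```text
clock: 3.78
position: [0.5079, -0.0763, 0.1061]
ee_rot: [0.439, 0.898, 0.0, 0.0]
ft_force: [-2.7, -1.1, 5.4]
grip_width: 0.277
grasp_force: 38.9
```

carry_out(commands=[[[-0.04, 0, -0.098, 0, -0.8, 0], [-0.04, 0, -0.098, 0, -0.8, 0], [-0.04, 0, -0.098, 0, -0.8, 0], [-0.04, 0, -0.098, 0, -0.8, 0], [-0.04, 0, -0.098, 0, -0.8, 0], [-0.04, 0, -0.098, 0, -0.8, 0]]])

```text
clock: 4.28
position: [0.5106, -0.0797, 0.131]
ee_rot: [0.425, 0.87, -0.109, 0.226]
ft_force: [-2.2, -2.4, -0.4]
grip_width: 0.274
grasp_force: 39.3
```

carry_out(commands=[[[-0.04, 0, -0.098, 0, -0.8, 0], [-0.04, 0, -0.098, 0, -0.8, 0], [-0.04, 0, -0.098, 0, -0.8, 0], [-0.04, 0, -0.098, 0, -0.8, 0], [-0.04, 0, -0.098, 0, -0.8, 0], [-0.04, 0, -0.098, 0, -0.8, 0], [-0.04, 0, -0.098, 0, -0.8, 0], [0, 0, 0, 0, 0, 0]]])

```text
clock: 4.95
position: [0.5034, -0.0705, 0.1573]
ee_rot: [0.373, 0.768, -0.229, 0.467]
ft_force: [-1.7, -1.4, 9.5]
grip_width: 0.276
grasp_force: 39.7
```

carry_out(commands=[[[-0.04, 0, -0.098, 0, -0.8, 0], [-0.04, 0, -0.098, 0, -0.8, 0], [-0.04, 0, -0.098, 0, -0.8, 0], [-0.04, 0, -0.098, 0, -0.8, 0], [0, 0, 0, 0, 0, 0]]])

```text
clock: 5.37
position: [0.496, -0.0607, 0.1688]
ee_rot: [0.329, 0.679, -0.289, 0.589]
ft_force: [-5.8, 3.6, 14.6]
grip_width: 0.274
grasp_force: 40.0
```

carry_out(commands=[[[0, 0, 0, 0, 0, 0], [0, 0, 0, 0, 0, 0], [0, 0, 0, 0, 0, 0], [0, 0, 0, 0, 0, 0], [0, 0, 0, 0, 0, 0], [0, 0, 0, 0, 0, 0]]], hand=-1)

```text
clock: 5.87
position: [0.4966, -0.0616, 0.1694]
ee_rot: [0.333, 0.68, -0.287, 0.587]
ft_force: [0.4, 0.4, 0.0]
grip_width: 0.997
grasp_force: 0.0
```

carry_out(commands=[[[0, 0, -0.6, 0, 0, 0], [0, 0, -0.6, 0, 0, 0], [0, 0, -0.6, 0, 0, 0], [0, 0, -0.6, 0, 0, 0], [0, 0, 0, 0, 0, 0]]])

```text
clock: 6.28
position: [0.4375, 0.0172, 0.1834]
ee_rot: [0.332, 0.681, -0.285, 0.587]
ft_force: [0.9, 0.2, 0.6]
grip_width: 1.0
grasp_force: 0.0
```

```bash
python3 -c "
from h import *
im=camera('wrist');cv2.imwrite('pics/w2.png',im[:,:,::-1])
im=camera('top');cv2.imwrite('pics/t2.png',im[:,:,::-1])
im=camera('scene');cv2.imwrite('pics/s2.png',im[:,:,::-1])
go([.48,-.0415,.30],37.9)
"
```

```text
t 6.43 p [0.4384 0.0131 0.1833] q [ 0.3325  0.6802 -0.2867  0.587 ] F [ 0.67 -0.73 -0.19] w 0.998
units d [-3.14 -0.02  1.27] r [ 0.  13.6 -0. ]
```

View pics/s2.png

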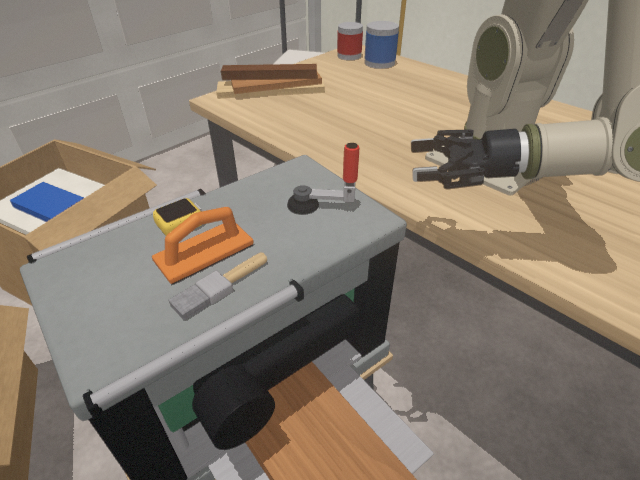

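The scene view shows the grip snapped upright, running from (351,145) to (350,183), with the bystanders unmoved. Next I raise the arm and point the tool down.

carry_out(commands=[[[-0.8, 0, 0, 0, 0, 0], [-0.8, 0, 0, 0, 0, 0], [-0.8, 0, 0, 0, 0, 0], [-0.8, 0, 0, 0, 0.8, 0], [0, 0, 0, 0, 1, 0], [0, 0, 0, 0, 1, 0], [0, 0, 0, 0, 1, 0], [0, 0, 0, 0, 1, 0], [0, 0, 0, 0, 1, 0], [0, 0, 0, 0, 1, 0], [0, 0, 0, 0, 1, 0], [0, 0, 0, 0, 1, 0], [0, 0, 0, 0, 1, 0], [0, 0, 0, 0, 1, 0], [0, 0, 0, 0, 1, 0], [0, 0, 0, 0, 1, 0], [0, 0, 0, 0, 0.8, 0], [0, 0, 0, 0, 0, 0], [0, 0, 0, 0, 0, 0]]])

```text
clock: 8.02
position: [0.4496, -0.0032, 0.307]
ee_rot: [0.442, 0.897, -0.002, 0.003]
ft_force: [0.0, 0.8, -0.2]
grip_width: 1.0
grasp_force: 0.0
```

```bash
python3 -c "
from h import *
t=cv2.imread('pics/t2.png')[:,:,::-1].copy();s=cv2.imread('pics/s2.png')[:,:,::-1].copy()
ct,rt=blob(red(t),(330,290,430,400));cs,rs=blob(red(s),(330,130,370,205));print(rt,rs)
print('mid',tri(ray('top',rt[0]),ray('scene',rs[0])),plane('top',rt[0],.2),plane('top',rt[0],.174))
go([.4795,-.0405,.30],37.9)
im=camera('wrist');cv2.imwrite('pics/w3.png',im[:,:,::-1])
c,r=blob(red(im));print(r);print(cv2.boundingRect(c),plane('wrist',r[0],.2),plane('wrist',r[0],.174))
"
```

```text
((369.3606872558594, 356.53277587890625), (24.583084106445312, 16.51675796508789), 50.194427490234375) ((355.63232421875, 148.7205810546875), (2.2294816970825195, 6.859943389892578), 59.03623962402344)
mid (array([ 0.47929042, -0.03492673,  0.20210455]), np.float64(0.006145151583894919)) [ 0.48092513 -0.03748001  0.2       ] [ 0.47581068 -0.0406976   0.174     ]
t 8.02 p [ 0.4496 -0.0032  0.307 ] q [ 0.4415  0.8972 -0.0022  0.0027] F [ 0.02  0.81 -0.17] w 1.0
units d [-1.19  0.02  0.18] r [-0.01  0.07 -0.05]
((304.0, 284.5), (2.0, 5.0), -0.0)
(303, 282, 3, 6) [ 0.46866135 -0.04362188  0.2       ] [ 0.47523926 -0.05379941  0.174     ]
```

View pics/w3.png

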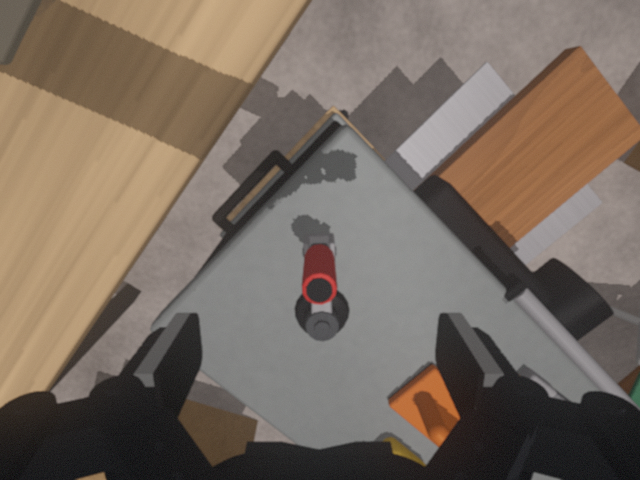

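The grip's top end is at about (319,289) and the spindle top at about (321,323).

```bash
python3 -c "
from h import *
a=plane('wrist',(319.5,289),.207);b=plane('wrist',(321.5,323),.118);print(a,b,np.linalg.norm((a-b)[:2]),np.degrees(np.arctan2(*(a-b)[1::-1])))
t=cv2.imread('pics/t2.png')[:,:,::-1].copy();c,r=blob(red(t),(330,290,430,400));print(cv2.boxPoints(r))
go([*a[:2],.163],37.9)
"
```

```text
[ 0.47766499 -0.03693855  0.207     ] [ 0.52777483 -0.09807662  0.118     ] 0.07904972639383616 129.3386538576525
[[355.14755 352.37704]
 [367.8361  341.80325]
 [383.57382 360.6885 ]
 [370.88528 371.2623 ]]
t 8.07 p [ 0.4493 -0.0019  0.3069] q [ 0.4402  0.8979 -0.0023  0.0029] F [ 0.91 -0.54  0.09] w 0.997
units d [-1.1   0.03  3.61] r [-0.01  0.07 -0.02]
```

carry_out(commands=[[[-0.6, 0, 0, 0, 0.07, 0], [-0.58, 0, 0, 0, 0, 0], [0, 0, 0.3, 0, 0, 0], [0, 0, 0.5, 0, 0, 0], [0, 0, 0.5, 0, 0, 0], [0, 0, 0.5, 0, 0, 0], [0, 0, 0.5, 0, 0, 0], [0, 0, 0.5, 0, 0, 0], [0, 0, 0.5, 0, 0, 0], [0, 0, 0.3, 0, 0, 0], [0, 0, 0, 0, 0, 0]]])

```text
clock: 8.98
position: [0.4761, -0.0373, 0.1609]
ee_rot: [0.438, 0.899, -0.002, -0.002]
ft_force: [-0.6, 0.2, -0.1]
grip_width: 0.998
grasp_force: 0.0
```

carry_out(commands=[[[0, 0, 0, 0, 0, 0], [0, 0, 0, 0, 0, 0], [0, 0, 0, 0, 0, 0], [0, 0, 0, 0, 0, 0], [0, 0, 0, 0, 0, 0], [0, 0, 0, 0, 0, 0], [0, 0, 0, 0, 0, 0], [0, 0, 0, 0, 0, 0]]], hand=1, force=25)

```text
clock: 9.65
position: [0.4784, -0.0381, 0.164]
ee_rot: [0.439, 0.898, 0.0, -0.001]
ft_force: [-2.7, 0.2, 5.9]
grip_width: 0.293
grasp_force: 26.8
```

```bash
cat >> h.py <<'E'
def arc(a0,a1,n,hub,r=.085,off=(0,0),hold=True):
    "rows along a circle from measured-command point at angle a0 to a1 deg (world), tool axes now"
    o=st();R0=Rot.from_quat(o["ee_rot"]);A=np.radians(np.linspace(a0,a1,n+1));P=np.c_[np.cos(A),np.sin(A),0*A]*r
    print(np.round(R0.inv().apply(np.diff(P,axis=0))/.04,3)[:,:2].tolist())
E
python3 -c "
from h import *
arc(129,-21,15,None)"
```

```text
t 9.65 p [ 0.4784 -0.0381  0.164 ] q [ 4.394e-01  8.983e-01  4.000e-04 -8.000e-04] F [-2.72  0.18  5.91] w 0.293
[[-0.025, 0.37], [-0.089, 0.36], [-0.15, 0.339], [-0.206, 0.308], [-0.257, 0.267], [-0.299, 0.218], [-0.333, 0.163], [-0.356, 0.103], [-0.368, 0.04], [-0.37, -0.025], [-0.36, -0.089], [-0.339, -0.15], [-0.308, -0.206], [-0.267, -0.257], [-0.218, -0.299]]
```

carry_out(commands=[[[-0.025, 0.37, 0, 0, 0, 0], [-0.089, 0.36, 0, 0, 0, 0], [-0.15, 0.339, 0, 0, 0, 0], [-0.206, 0.308, 0, 0, 0, 0], [0, 0, 0, 0, 0, 0]]])

```text
clock: 10.07
position: [0.5363, -0.0187, 0.1641]
ee_rot: [0.439, 0.899, -0.0, 0.001]
ft_force: [3.7, -0.3, 2.9]
grip_width: 0.295
grasp_force: 26.6
```

```bash
cat >> h.py <<'E'
H=np.array([.532,-.1065])
def pol(h=H):
    o=st();d=o["position"][:2]-h;a=np.arctan2(d[1],d[0]);u=d/np.linalg.norm(d);F=o["ft_force"][:2]
    print("ang %.1f r %.1f mm; F radial %.1f, F against cw %.1f"%(np.degrees(a),1e3*np.linalg.norm(d),F@u,F@[-u[1],u[0]]))
E
python3 -c "
from h import *
pol()"
```

```text
t 10.07 p [ 0.5363 -0.0187  0.1641] q [ 0.4387  0.8986 -0.      0.0012] F [ 3.66 -0.26  2.94] w 0.295
ang 87.2 r 87.9 mm; F radial -0.1, F against cw -3.7
```

carry_out(commands=[[[-0.257, 0.267, 0, 0, 0, 0], [-0.299, 0.218, 0, 0, 0, 0], [-0.333, 0.163, 0, 0, 0, 0], [-0.356, 0.103, 0, 0, 0, 0], [-0.368, 0.04, 0, 0, 0, 0], [-0.37, -0.025, 0, 0, 0, 0], [0, 0, 0, 0, 0, 0], [0, 0, 0, 0, 0, 0]]])

```text
clock: 10.73
position: [0.6079, -0.0646, 0.1645]
ee_rot: [0.44, 0.898, 0.0, 0.001]
ft_force: [4.3, -2.0, 4.5]
grip_width: 0.295
grasp_force: 26.7
```

```bash
python3 -c "
from h import *
pol()"
```

```text
t 10.73 p [ 0.6079 -0.0646  0.1645] q [4.401e-01 8.979e-01 2.000e-04 1.300e-03] F [ 4.32 -2.04  4.49] w 0.295
ang 28.9 r 86.7 mm; F radial 2.8, F against cw -3.9
```

```bash
python3 -c "
from h import *
arc(29,-91,20,None)"
```

```text
t 10.73 p [ 0.6079 -0.0646  0.1645] q [4.401e-01 8.979e-01 2.000e-04 1.300e-03] F [ 4.32 -2.04  4.49] w 0.295
[[-0.218, -0.045], [-0.212, -0.068], [-0.204, -0.09], [-0.193, -0.11], [-0.18, -0.13], [-0.166, -0.148], [-0.149, -0.165], [-0.131, -0.179], [-0.112, -0.192], [-0.091, -0.203], [-0.07, -0.211], [-0.047, -0.217], [-0.024, -0.221], [-0.001, -0.222], [0.022, -0.221], [0.045, -0.218], [0.068, -0.212], [0.09, -0.204], [0.11, -0.193], [0.13, -0.18]]
```

carry_out(commands=[[[-0.222, -0.02, 0, 0, 0, 0], [-0.212, -0.068, 0, 0, 0, 0], [-0.204, -0.09, 0, 0, 0, 0], [-0.193, -0.11, 0, 0, 0, 0], [-0.18, -0.13, 0, 0, 0, 0], [-0.166, -0.148, 0, 0, 0, 0], [-0.149, -0.165, 0, 0, 0, 0], [-0.131, -0.179, 0, 0, 0, 0], [-0.112, -0.192, 0, 0, 0, 0], [-0.091, -0.203, 0, 0, 0, 0]]])

```text
clock: 11.57
position: [0.6077, -0.1469, 0.1645]
ee_rot: [0.439, 0.899, 0.002, 0.001]
ft_force: [5.6, 1.2, 7.4]
grip_width: 0.293
grasp_force: 26.8
```

```bash
python3 -c "
from h import *
pol()"
```

```text
t 11.57 p [ 0.6077 -0.1469  0.1645] q [0.4385 0.8987 0.0015 0.0009] F [5.55 1.25 7.36] w 0.293
ang -28.1 r 85.8 mm; F radial 4.3, F against cw 3.7
```

carry_out(commands=[[[-0.118, -0.195, 0, 0, 0, 0], [-0.062, -0.217, 0, 0, 0, 0], [-0.024, -0.221, 0, 0, 0, 0], [-0.001, -0.222, 0, 0, 0, 0], [0.022, -0.221, 0, 0, 0, 0]]])

```text
clock: 11.98
position: [0.5769, -0.1798, 0.1641]
ee_rot: [0.439, 0.898, 0.001, 0.0]
ft_force: [3.1, 1.2, 6.8]
grip_width: 0.285
grasp_force: 26.8
```

```bash
python3 -c "
from h import *
pol()"
```

```text
t 11.98 p [ 0.5769 -0.1798  0.1641] q [4.391e-01 8.984e-01 9.000e-04 2.000e-04] F [3.13 1.2  6.85] w 0.285
ang -58.5 r 86.0 mm; F radial 0.6, F against cw 3.3
```

carry_out(commands=[[[0.045, -0.218, 0, 0, 0, 0], [0.068, -0.212, 0, 0, 0, 0], [0.09, -0.204, 0, 0, 0, 0], [0.11, -0.193, 0, 0, 0, 0], [0.13, -0.18, 0, 0, 0, 0], [0.148, -0.166, 0, 0, 0, 0], [0.165, -0.149, 0, 0, 0, 0]]])

```text
clock: 12.57
position: [0.5163, -0.1893, 0.1642]
ee_rot: [0.44, 0.898, 0.0, 0.001]
ft_force: [3.8, -2.7, 5.5]
grip_width: 0.293
grasp_force: 26.8
```

```bash
python3 -c "
from h import *
pol()
arc(-103,-303,40,None)"
```

```text
t 12.57 p [ 0.5163 -0.1893  0.1642] q [4.396e-01 8.982e-01 3.000e-04 6.000e-04] F [ 3.77 -2.67  5.54] w 0.293
ang -100.7 r 84.3 mm; F radial 1.9, F against cw 4.2
t 12.57 p [ 0.5163 -0.1893  0.1642] q [4.396e-01 8.982e-01 3.000e-04 6.000e-04] F [ 3.77 -2.67  5.54] w 0.293
[[0.149, -0.111], [0.158, -0.097], [0.166, -0.083], [0.172, -0.068], [0.178, -0.053], [0.182, -0.037], [0.184, -0.021], [0.185, -0.005], [0.185, 0.011], [0.183, 0.027], [0.18, 0.043], [0.176, 0.058], [0.17, 0.073], [0.163, 0.088], [0.155, 0.102], [0.145, 0.115], [0.135, 0.127], [0.123, 0.139], [0.111, 0.149], [0.097, 0.158], [0.083, 0.166], [0.068, 0.172], [0.053, 0.178], [0.037, 0.182], [0.021, 0.184], [0.005, 0.185], [-0.011, 0.185], [-0.027, 0.183], [-0.043, 0.18], [-0.058, 0.176], [-0.073, 0.17], [-0.088, 0.163], [-0.102, 0.155], [-0.115, 0.145], [-0.127, 0.135], [-0.139, 0.123], [-0.149, 0.111], [-0.158, 0.097], [-0.166, 0.083], [-0.172, 0.068]]
```

carry_out(commands=[[[0.066, -0.057, 0, 0, 0, 0], [0.066, -0.057, 0, 0, 0, 0], [0.066, -0.057, 0, 0, 0, 0]]])

```text
clock: 12.82
position: [0.5062, -0.1869, 0.1642]
ee_rot: [0.439, 0.898, 0.0, 0.0]
ft_force: [3.2, -0.8, 5.5]
grip_width: 0.294
grasp_force: 26.7
```

carry_out(commands=[[[0.075, -0.043, 0, 0, 0, 0], [0.076, -0.041, 0, 0, 0, 0], [0.077, -0.039, 0, 0, 0, 0]]])

```text
clock: 13.07
position: [0.4967, -0.183, 0.1642]
ee_rot: [0.44, 0.898, 0.0, 0.0]
ft_force: [2.4, -2.8, 6.4]
grip_width: 0.292
grasp_force: 26.8
```

carry_out(commands=[[[0.079, -0.035, 0, 0, 0, 0], [0.08, -0.032, 0, 0, 0, 0], [0.081, -0.03, 0, 0, 0, 0]]])

```text
clock: 13.32
position: [0.4876, -0.178, 0.1641]
ee_rot: [0.44, 0.898, 0.0, 0.0]
ft_force: [2.0, -4.1, 7.4]
grip_width: 0.292
grasp_force: 26.8
```

carry_out(commands=[[[0.081, -0.033, 0, 0, 0, 0], [0.082, -0.03, 0, 0, 0, 0], [0.083, -0.027, 0, 0, 0, 0]]])

```text
clock: 13.57
position: [0.4788, -0.1721, 0.1641]
ee_rot: [0.44, 0.898, 0.0, 0.0]
ft_force: [2.5, -2.1, 6.2]
grip_width: 0.295
grasp_force: 26.7
```

carry_out(commands=[[[0.086, -0.015, 0, 0, 0, 0], [0.086, -0.011, 0, 0, 0, 0], [0.086, -0.008, 0, 0, 0, 0]]])

```text
clock: 13.82
position: [0.4712, -0.1651, 0.1641]
ee_rot: [0.44, 0.898, 0.0, 0.0]
ft_force: [1.8, -3.3, 6.2]
grip_width: 0.293
grasp_force: 26.8
```

carry_out(commands=[[[0.086, -0.005, 0, 0, 0, 0], [0.086, -0.002, 0, 0, 0, 0], [0.086, 0.001, 0, 0, 0, 0]]])

```text
clock: 14.07
position: [0.4646, -0.1572, 0.1641]
ee_rot: [0.44, 0.898, -0.0, 0.0]
ft_force: [0.1, -3.9, 7.0]
grip_width: 0.291
grasp_force: 26.9
```

carry_out(commands=[[[0.087, -0.002, 0, 0, 0, 0], [0.087, 0.002, 0, 0, 0, 0], [0.087, 0.005, 0, 0, 0, 0]]])

```text
clock: 14.32
position: [0.4585, -0.1486, 0.1641]
ee_rot: [0.44, 0.898, 0.0, 0.0]
ft_force: [1.5, -3.0, 6.4]
grip_width: 0.291
grasp_force: 26.8
```

carry_out(commands=[[[0.085, 0.016, 0, 0, 0, 0], [0.084, 0.019, 0, 0, 0, 0], [0.083, 0.023, 0, 0, 0, 0]]])

```text
clock: 14.57
position: [0.4539, -0.1393, 0.164]
ee_rot: [0.44, 0.898, -0.0, -0.0]
ft_force: [0.6, -4.2, 7.7]
grip_width: 0.288
grasp_force: 26.9
```

carry_out(commands=[[[0.083, 0.023, 0, 0, 0, 0], [0.082, 0.026, 0, 0, 0, 0], [0.081, 0.029, 0, 0, 0, 0]]])

```text
clock: 14.82
position: [0.4502, -0.1297, 0.164]
ee_rot: [0.44, 0.898, -0.0, -0.0]
ft_force: [-0.0, -4.2, 7.1]
grip_width: 0.293
grasp_force: 26.9
```

carry_out(commands=[[[0.081, 0.031, 0, 0, 0, 0], [0.08, 0.035, 0, 0, 0, 0], [0.079, 0.038, 0, 0, 0, 0]]])

```text
clock: 15.07
position: [0.4475, -0.12, 0.164]
ee_rot: [0.44, 0.898, -0.001, -0.0]
ft_force: [-0.9, -8.4, 6.4]
grip_width: 0.295
grasp_force: 27.0
```

carry_out(commands=[[[0, 0, 0, 0, 0, 0], [0, 0, 0, 0, 0, 0]]])

```text
clock: 15.23
position: [0.4476, -0.1205, 0.164]
ee_rot: [0.44, 0.898, -0.001, 0.0]
ft_force: [-0.3, -7.2, 6.0]
grip_width: 0.295
grasp_force: 26.9
```

carry_out(commands=[[[0.022, 0.012, 0, 0, 0, 0], [0.022, 0.012, 0, 0, 0, 0]]])

```text
clock: 15.4
position: [0.4472, -0.119, 0.164]
ee_rot: [0.44, 0.898, -0.001, 0.0]
ft_force: [-0.8, -10.3, 6.3]
grip_width: 0.29
grasp_force: 26.9
```

```bash
python3 -c "
from h import *
pol()
arc(-173,7,20,None)"
```

```text
t 15.40 p [ 0.4472 -0.119   0.164 ] q [ 4.401e-01  8.979e-01 -9.000e-04  1.000e-04] F [ -0.79 -10.29   6.29] w 0.29
ang -171.6 r 85.7 mm; F radial 2.3, F against cw 10.1
t 15.40 p [ 0.4472 -0.119   0.164 ] q [ 4.401e-01  8.979e-01 -9.000e-04  1.000e-04] F [ -0.79 -10.29   6.29] w 0.29
[[-0.299, -0.148], [-0.318, -0.099], [-0.33, -0.048], [-0.333, 0.004], [-0.329, 0.056], [-0.316, 0.107], [-0.295, 0.155], [-0.267, 0.199], [-0.233, 0.239], [-0.193, 0.272], [-0.148, 0.299], [-0.099, 0.318], [-0.048, 0.33], [0.004, 0.333], [0.056, 0.329], [0.107, 0.316], [0.155, 0.295], [0.199, 0.267], [0.239, 0.233], [0.272, 0.193]]
```

The crank is bearing: 10 N, up from about 3.5 N while winding. Now I back off.

carry_out(commands=[[[-0.299, -0.136, 0, 0, 0, 0], [-0.318, -0.087, 0, 0, 0, 0], [-0.33, -0.036, 0, 0, 0, 0], [-0.333, 0.016, 0, 0, 0, 0], [-0.329, 0.068, 0, 0, 0, 0], [-0.316, 0.119, 0, 0, 0, 0], [-0.295, 0.167, 0, 0, 0, 0], [-0.267, 0.211, 0, 0, 0, 0]]])

```text
clock: 16.07
position: [0.5173, -0.1903, 0.1636]
ee_rot: [0.441, 0.898, -0.001, -0.001]
ft_force: [-5.5, -5.8, 10.6]
grip_width: 0.287
grasp_force: 27.4
```

```bash
python3 -c "
from h import *
pol()"
```

```text
t 16.07 p [ 0.5173 -0.1903  0.1636] q [ 0.4405  0.8977 -0.0013 -0.0013] F [-5.46 -5.85 10.6 ] w 0.287
ang -100.0 r 85.0 mm; F radial 6.7, F against cw -4.4
```

carry_out(commands=[[[-0.04, -0.038, 0, 0, 0, 0], [0, 0, 0, 0, 0, 0]]])

```text
clock: 16.23
position: [0.5191, -0.191, 0.1639]
ee_rot: [0.44, 0.898, -0.001, 0.0]
ft_force: [3.2, -2.6, 5.3]
grip_width: 0.291
grasp_force: 27.2
```

```bash
python3 -c "
from h import *
pol()
camera('scene')
im=camera('scene');cv2.imwrite('pics/s4.png',cv2.resize(im[120:260,250:430,::-1],None,fx=4,fy=4))
"
```

```text
t 16.23 p [ 0.5191 -0.191   0.1639] q [ 4.399e-01  8.981e-01 -5.000e-04  2.000e-04] F [ 3.17 -2.61  5.34] w 0.291
ang -98.7 r 85.5 mm; F radial 2.1, F against cw 3.5
```

View pics/s4.png

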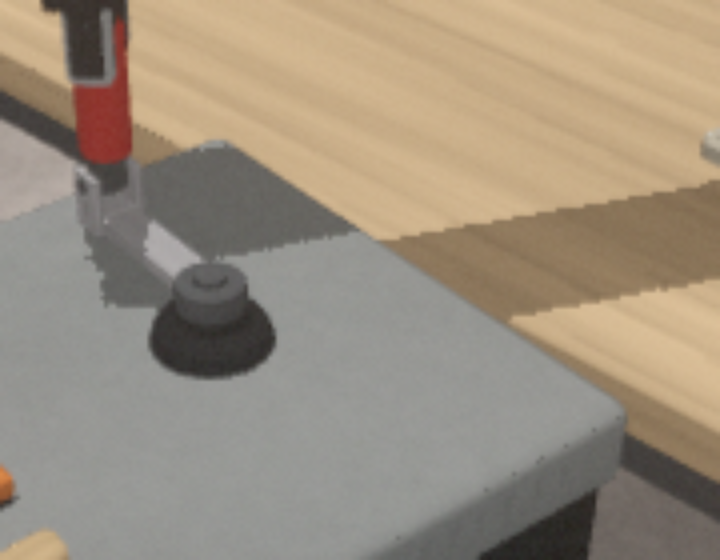

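The grip is still upright in the scene view. I continue more slowly.

```bash
python3 -c "
from h import *
arc(-99,6,21,None)"
```

```text
t 16.33 p [ 0.5189 -0.1907  0.1641] q [ 4.397e-01  8.981e-01 -2.000e-04  4.000e-04] F [ 2.93 -2.91  6.64] w 0.293
[[-0.13, 0.133], [-0.117, 0.143], [-0.105, 0.153], [-0.091, 0.162], [-0.076, 0.169], [-0.061, 0.175], [-0.046, 0.18], [-0.03, 0.183], [-0.014, 0.185], [0.002, 0.185], [0.018, 0.184], [0.034, 0.182], [0.05, 0.178], [0.065, 0.173], [0.08, 0.167], [0.095, 0.159], [0.108, 0.151], [0.121, 0.141], [0.133, 0.13], [0.143, 0.117], [0.153, 0.105]]
```

carry_out(commands=[[[-0.135, 0.128, 0, 0, 0, 0], [-0.12, 0.14, 0, 0, 0, 0], [-0.108, 0.15, 0, 0, 0, 0], [-0.091, 0.162, 0, 0, 0, 0], [-0.076, 0.169, 0, 0, 0, 0], [-0.061, 0.175, 0, 0, 0, 0], [-0.046, 0.18, 0, 0, 0, 0]]])

```text
clock: 16.92
position: [0.5681, -0.1845, 0.1638]
ee_rot: [0.44, 0.898, -0.001, -0.001]
ft_force: [-1.8, -4.1, 7.8]
grip_width: 0.293
grasp_force: 27.1
```

```bash
python3 -c "
from h import *
pol()"
```

```text
t 16.92 p [ 0.5681 -0.1845  0.1638] q [ 4.402e-01  8.979e-01 -9.000e-04 -8.000e-04] F [-1.77 -4.13  7.79] w 0.293
ang -65.1 r 85.9 mm; F radial 3.0, F against cw -3.3
```

carry_out(commands=[[[-0.05, 0.18, 0, 0, 0, 0], [-0.032, 0.182, 0, 0, 0, 0], [0.002, 0.185, 0, 0, 0, 0], [0.018, 0.184, 0, 0, 0, 0], [0.034, 0.182, 0, 0, 0, 0]]])

```text
clock: 17.33
position: [0.5978, -0.1626, 0.1638]
ee_rot: [0.44, 0.898, -0.001, -0.001]
ft_force: [-1.1, -4.4, 6.6]
grip_width: 0.289
grasp_force: 27.1
```

```bash
python3 -c "
from h import *
pol()"
```

```text
t 17.33 p [ 0.5978 -0.1626  0.1638] q [ 4.401e-01  8.980e-01 -8.000e-04 -7.000e-04] F [-1.14 -4.42  6.64] w 0.289
ang -40.5 r 86.4 mm; F radial 2.0, F against cw -4.1
```

carry_out(commands=[[[0.035, 0.182, 0, 0, 0, 0], [0.062, 0.174, 0, 0, 0, 0], [0.08, 0.167, 0, 0, 0, 0], [0.095, 0.159, 0, 0, 0, 0], [0.108, 0.151, 0, 0, 0, 0]]])

```text
clock: 17.75
position: [0.615, -0.1301, 0.1639]
ee_rot: [0.44, 0.898, -0.001, -0.0]
ft_force: [0.3, -4.4, 6.3]
grip_width: 0.292
grasp_force: 27.1
```

```bash
python3 -c "
from h import *
pol()
arc(-12,18,6,None)"
```

```text
t 17.75 p [ 0.615  -0.1301  0.1639] q [ 4.40e-01  8.98e-01 -8.00e-04 -4.00e-04] F [ 0.27 -4.35  6.29] w 0.292
ang -15.9 r 86.3 mm; F radial 1.4, F against cw -4.1
t 17.75 p [ 0.615  -0.1301  0.1639] q [ 4.40e-01  8.98e-01 -8.00e-04 -4.00e-04] F [ 0.27 -4.35  6.29] w 0.292
[[0.126, 0.136], [0.137, 0.125], [0.147, 0.112], [0.157, 0.099], [0.165, 0.085], [0.172, 0.07]]
```

```bash
python3 -c "
from h import *
P=np.array([(.4784,-.0381),(.5363,-.0187),(.6079,-.0646),(.5769,-.1798),(.5062,-.1869),(.4788,-.1721),(.4585,-.1486),(.4475,-.12),(.615,-.1301),(.5978,-.1626)])
s=np.linalg.lstsq(np.c_[2*P,np.ones(10)],(P**2).sum(1),rcond=None)[0];c=s[:2];r=np.sqrt(s[2]+c@c);print(c,r,np.round(1e3*(np.hypot(*(P-c).T)-r),1))
t=np.array([.4476,-.1205]);print('target',2*c-t)
pol(c);d=t-c;print(np.degrees(np.arctan2(d[1],d[0]))+180)
"
```

```text
[ 0.53270282 -0.10521058] 0.08620682560314322 [ 0.1  0.4 -0.7  0.5 -0.3 -0.3 -0.2  0.3 -0.2  0.6]
target [ 0.61780564 -0.08992116]
t 17.75 p [ 0.615  -0.1301  0.1639] q [ 4.40e-01  8.98e-01 -8.00e-04 -4.00e-04] F [ 0.27 -4.35  6.29] w 0.292
ang -16.8 r 86.0 mm; F radial 1.5, F against cw -4.1
10.185002812704795
```

carry_out(commands=[[[0.124, 0.142, 0, 0, 0, 0], [0.137, 0.125, 0, 0, 0, 0], [0.147, 0.112, 0, 0, 0, 0], [0.157, 0.099, 0, 0, 0, 0], [0.165, 0.085, 0, 0, 0, 0], [0, 0, 0, 0, 0, 0], [0, 0, 0, 0, 0, 0]]])

```text
clock: 18.33
position: [0.6161, -0.0906, 0.1642]
ee_rot: [0.439, 0.899, 0.001, 0.0]
ft_force: [4.5, 2.0, 6.8]
grip_width: 0.293
grasp_force: 27.1
```

```bash
python3 -c "
from h import *
pol([.5327,-.1052])"
```

```text
t 18.33 p [ 0.6161 -0.0906  0.1642] q [4.387e-01 8.986e-01 9.000e-04 1.000e-04] F [4.47 2.01 6.81] w 0.293
ang 9.9 r 84.7 mm; F radial 4.7, F against cw 1.2
```

carry_out(commands=[[[-0.025, 0.044, 0, 0, 0, 0], [0, 0, 0, 0, 0, 0]]])

```text
clock: 18.5
position: [0.6172, -0.0909, 0.1638]
ee_rot: [0.439, 0.898, 0.0, -0.001]
ft_force: [0.6, 1.0, 6.9]
grip_width: 0.292
grasp_force: 27.1
```

```bash
python3 -c "
from h import *
pol([.5327,-.1052])"
```

```text
t 18.50 p [ 0.6172 -0.0909  0.1638] q [ 4.390e-01  8.985e-01  4.000e-04 -9.000e-04] F [0.57 1.03 6.88] w 0.292
ang 9.6 r 85.7 mm; F radial 0.7, F against cw 0.9
```

carry_out(commands=[[[0, 0, 0, 0, 0, 0], [0, 0, 0, 0, 0, 0], [0, 0, 0, 0, 0, 0], [0, 0, 0, 0, 0, 0], [0, 0, 0, 0, 0, 0]]], hand=-0.4)

```text
clock: 18.92
position: [0.617, -0.0911, 0.1632]
ee_rot: [0.439, 0.898, 0.0, -0.001]
ft_force: [0.8, -0.1, 0.7]
grip_width: 0.703
grasp_force: 0.0
```

carry_out(commands=[[[0, 0, -0.3, 0, 0, 0], [0, 0, -0.5, 0, 0, 0], [0, 0, -0.5, 0, 0, 0], [0, 0, -0.5, 0, 0, 0], [0, 0, -0.5, 0, 0, 0], [0.7, 0, -0.2, 0, 0, 0], [0.8, 0, 0, 0, 0, 0], [0.8, 0, 0, 0, 0, 0], [0.8, 0, 0, 0, 0, 0], [0.8, 0, 0, 0, 0, 0], [0, 0, 0, 0, 0, 0], [0, 0, 0, 0, 0, 0]]])

```text
clock: 19.92
position: [0.5211, 0.0343, 0.2647]
ee_rot: [0.437, 0.899, 0.002, -0.001]
ft_force: [0.9, -0.5, 1.3]
grip_width: 0.7
grasp_force: 0.0
```

```bash
python3 -c "
from h import *
st();im=camera('scene');cv2.imwrite('pics/s5.png',im[:,:,::-1])
im=camera('top');cv2.imwrite('pics/t5.png',im[:,:,::-1])"
```

```text
t 19.92 p [0.5211 0.0343 0.2647] q [ 0.4373  0.8993  0.0017 -0.0011] F [ 0.85 -0.47  1.29] w 0.7
```

View pics/s5.png

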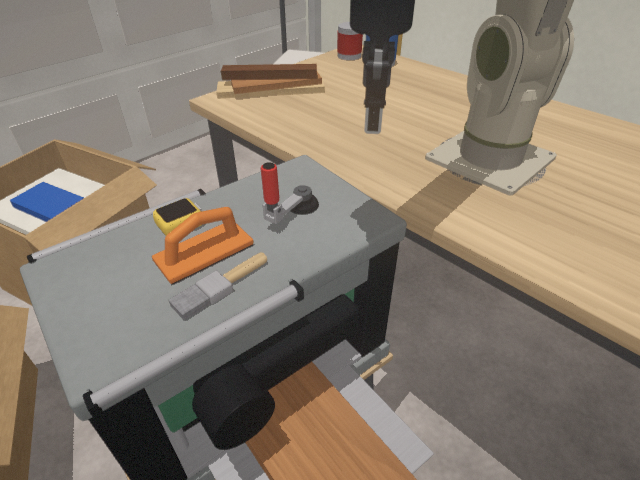

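View pics/t5.png

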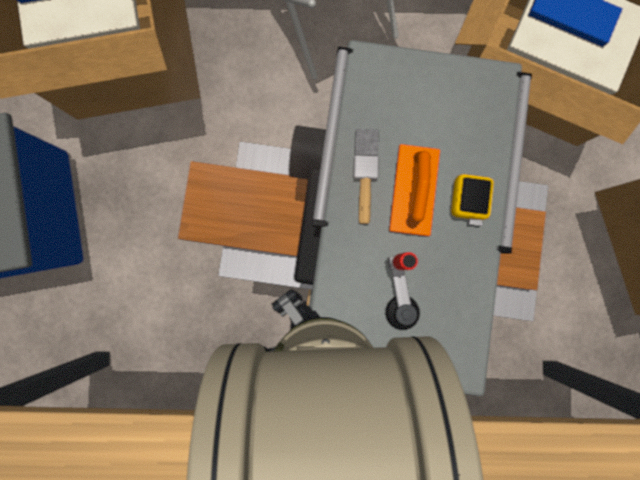

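The grip stands upright, at (270,185) in the scene view. The arm points from the boss (402,312) towards (397,262) in the top view, half a turn back from the touch. The bystanders haven't moved and the robot is clear.

```bash
python3 -c "
from workcell import *
print(hand_in())"
```

```text
the job is handed in; nothing more can be done
None
```

The job is handed in: the grip snapped upright, I wound the head down to a clear touch (peak about 10 N, roughly 0.83 turn), backed it off half a turn to within about 1°, and let go with the grip upright and the tape, push block and brush unmoved.

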